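Fit the tee handle and hold the index rod out at its mark

TASK

Free the index unit so that I can turn its shaft: fit the blue tee handle with its square bore over the unit's square shaft, push it fully down and let go of it. Then take the black knob of the sprung rod, pull it straight out until the white pointer stands level with the red mark, and finish while still holding it there. Leave the red mark set as it is, and the grease tin, the tape roll and the cup where they stand.

Things in the scene. Friction and masses are not known exactly. Their poses are not given: they have to be found in the camera images.
- index_unit: fixed index unit: base plate 120 x 104 mm on four feet, its top 20 mm above the bench; green round housing 76 mm across, top 70 mm above the bench. Origin: on the bench, on the shaft's axis; z up. An aluminium tube, 24 mm across, runs out level along the unit's -x (the pull direction), axis 55 mm above the bench, mouth 140 mm from the shaft's axis; it holds the sprung rod.
- shaft_base (a point): centre of the housing's flat top (70 mm above the bench) at the foot of the upright steel shaft, which is 14 mm square with edges rounded by 2 mm, sides along the point's x and y, and stands 24 mm above this point. The shaft does not turn and is fixed to the unit.
- tee_handle: loose tee handle, about 160 g, standing bore down: steel hub 36 x 36 x 32 mm, on it a blue upright plate 76 mm long (its x), 14 thick (its y), 31 to 69 mm above the underside. Origin: centre of the underside, z up. Square bore 16 mm wide, sides along x and y, 26 deep from below. Fits the shaft in any of the four quarter turns; seated, its underside rests on the housing's top.
- tee_grip (a point): point in the blue grip plate, 57 mm above the handle's underside, on its axis: pinch the plate here across its 14 mm thickness (handle's y).
- pull_knob (a point): middle of the black knob's grip on the sprung rod, on its axis, 55 mm above the bench, 161 mm from the shaft's axis when home. The grip is a lying cylinder 20 mm across, 32 long, with a 32 mm flange at the outer end that stops fingers slipping off and a 26 mm collar at the inner end; pinch from above, fingers across the rod (unit's y). Axes as the unit's.
- pull_rod (a joint): how far the sprung rod is pulled out, m: 0 home, 0.060 at most. Its spring pulls back with about 4.5 N at home and 1.5 N more for each 10 mm; it springs home when let go.
- pointer (a point): top of the white pointer, 3 mm thick along the tube, that moves with the rod; it stands up through the slot in the tube's top, 26 mm above the rod's axis and 97 mm behind the knob's grip point. Axes as the index unit's.
- mark (a point): midway between the tops of the red clip's two cheeks, at the height of the pointer's top. The clip, 4 mm wide along the tube, sits firmly on the tube 25 to 45 mm farther out (unit's -x) than the pointer at the start. With the rod pulled right, this point and the pointer coincide. Axes as the unit's.
- grease_tin: bystander: yellow grease tin, 70 mm across, 75 mm high; origin at the centre of its underside
- tape_roll: bystander: roll of black tape lying flat, 104 mm across, 24 mm high; origin at the centre of its underside
- mix_cup: bystander: light grey cup, 66 mm across, 76 mm high; origin at the centre of its underside

How it is judged (in metres and radians):
On the way, in this order (a step that is already met when the one before it is completed fails the run):
1. the tee handle is fully down on the square shaft and let go (z of tee_handle in the frame of shaft_base below 0.004 m and horizontal distance between tee_handle and shaft_base below 0.004 m and angle between tee_handle's own z axis and vertical below 0.1 rad and contact force between the fingers and tee_handle below 0.1 N), for 0.2 s.
2. the fingers hold the rod out with its pointer level with the red mark (x of pointer in the frame of mark between -0.004 and 0.004 m and contact force between the fingers and pull_rod above 2 N), for 0.5 s.
At the end, for the whole second after the job is handed in: The tee handle sits untouched and upright on the shaft, its underside within 4 mm of the housing's top and of the axis; the fingers hold the rod still (under 10 mm/s) with the pointer within 4 mm of the red mark along the tube, and the handle does not prop the rod (all of step 2 and z of tee_handle in the frame of shaft_base below 0.004 m and horizontal distance between tee_handle and shaft_base below 0.004 m and angle between tee_handle's own z axis and vertical below 0.1 rad and contact force between the arm and tee_handle below 0.1 N and velocity of joint pull_rod between -0.01 and 0.01 m/s and contact force between tee_handle and pull_rod below 0.1 N); the arm keeps its last pose, push and grip.
It fails at once if the red mark is shifted by more than 3 mm (distance of mark from where it was at the start of the episode above 0.003 m).
It fails at once if the grease tin, tape roll or cup is moved by more than 25 mm (distance of any of grease_tin, tape_roll, mix_cup from where it was at the start of the episode above 0.025 m).
It also fails if it takes over 61 s, if anything falls off the work surface, if the arm or the gripper's body presses on something with over 40 N, if the wrist force passes 120 N, or if a joint passes its speed limit or range.

ROBOT

A 6-joint arm with a two-finger parallel gripper is mounted at the origin on a cart in front of the work surface, level with it; the furniture and walls round the work are solid. World frame = base frame: x ahead of the robot, y to its left, z up, the work surface at z = 0. Lengths are in mm, angles in rad, forces in N, time in s.
With the tool pointing down it reaches from about 275 to 750 mm from the base axis. Payload 10.2 kg.
Tool frame: the origin (TCP) lies at the centre of the arm's flange, where the gripper is bolted on; the fingertips stand 173 mm ahead of it and the grasp point (between the pads) lies 155 mm ahead of it; z points along the fingers, y is the line along which they close (so a half turn about z gives the same grasp; the last joint's range is limited). The gripper opens to 85 mm and grips with 20 to 120 N. Pads are 22 mm wide; open, the fingers measure 114 mm over their backs; the gripper's body (76 mm by 85 mm) begins 54 mm behind the grasp point. The pads swing forward as they close: fully open they stand 13 mm farther back than shut.
Start: joints at [0.898, 0.313, 1.498, -0, 1.331, -0.223], TCP at [228.276, 472.782, 404.694] pointing down, gripper open.
Joint ranges: [-2.94, 2.94], [-0.97, 2.17], [0.19, 2.56], [-1.23, 4.37], [0.02, 3.11], [-2.88, 2.88]. Speed limits (rad/s): [2.39, 2.39, 3.01, 3.14, 3.14, 3.14].

INTERFACE

Orientations are given as a unit quaternion [w, x, y, z].
In Python, from rig import ctrl, imaging, order gives the robot as it stands (ctrl), with the cameras (imaging) and the job (order).
- The arm moves only by the tool steer_hand, called after "Call:" by a JSON object that holds its "op" and its "data", one argument or row to a line. Schema: {"type":"object","properties":{"increments":{"type":"array","items":{"type":"object","properties":{"dx":{"type":"number"},"dy":{"type":"number"},"dz":{"type":"number"},"drx":{"type":"number"},"dry":{"type":"number"},"drz":{"type":"number"}},"additionalProperties":false},"minItems":1,"maxItems":8},"aperture":{"type":"number"},"force":{"type":"number"},"only":{"type":"string"},"quiet":{"type":"boolean"},"lines":{"type":"string"}},"required":["increments"],"additionalProperties":false}. increments is a list of rows, 1 to 8 of them, each an object with the fields dx, dy, dz (the shift in a scale on which 1.0 is 750 mm), drx, dry, drz (a rotation vector in normalised numbers (1 is 2 pi rad)); a field left out counts as zero; each row is the pose to reach, as a shift and turn from the pose commanded when the call began, along the tool's axes at that moment; what a row does not reach only later rows make up. A row lasts 1/10 s, in which the tool goes at most 50 mm and 0.15 rad, less where a joint would pass 70% of its speed; a pose out of reach is approached as far as the arm can. aperture is the opening from 0.0 (shut) to 1.0 (fully open), set as the call begins (left out keeps the last). The fingers move at their own pace and stop on an object; force is the grip in N (left out, the last holds). Time passes only in rows, so rows that do not move let the fingers close. The tool returns the time, the measured TCP pose, the force, the opening and the grip force at its end. only (a regular expression) keeps the lines of the reply that match it, lines (a string "A,B") keeps lines A to B, and quiet returns only ok. No shift or turn number may pass 1 either way. Input that does not fit is refused with a message, and nothing moves.
- ctrl.sense(): the state, without advancing time (a new reading comes with each control period).
- imaging.capture(name): name is "scene" or "top"; returns the picture (400x640x3 uint8, red, green, blue); there is no depth.
- imaging.calibration(name): a dict with "fx", "fy", "cx", "cy" (pixels), "position" and "attitude" of the camera in the world. Camera axes: x right, y down, z forward; pixel columns grow to the right and rows downward; lengths in mm; the calibration is good to about 2 mm. A picture is of the moment at which its call begins. calibration takes no time and is no camera call.
- order.finish_job(): hands the job in; it is judged then, once.
The state is a dict: "time_s": time; "joints": joint angles; "dq": joint speeds; "tau": joint torques, N m; "eef_pos": TCP position; "ee_rot": TCP orientation; "force": force on the tool from outside, world axes, zero at the start; "wrist_torque": the same for the moment, N m; "grip_width": opening from 0.0 (shut) to 1.0 (fully open); "grip_force": force on a finger pad.
Only numpy, scipy, OpenCV 4.12 (cv2) and the standard library are available. Lean on these libraries where they do the work, as an engineer would, in place of code of your own. Each camera call takes 0.05 s, during which the arm holds its last target. There are 200 camera calls.

## Working session

There is one attempt and no reset: what is moved stays moved. The work goes in short steps, Python scripts to look and compute and a tool call to move; the robot and the scene stay as the last step left them, time stands still between calls to the robot, and variables do not carry over. Pictures are saved under pics/ and viewed, at most 10 in all, crops included, and the job is handed in when it is done.

```bash
ls; mkdir -p pics; python3 - <<'E'
from rig import ctrl, imaging, order
import cv2
for n in("scene","top"):
    im=imaging.capture(n); cv2.imwrite(f"pics/{n}0.png",im[:,:,::-1]); print(imaging.calibration(n))
print(ctrl.sense())
E
```

```text
pics
rig.py
{'fx': 488.63059917599355, 'fy': 488.63059917599355, 'cx': 315.1269383517844, 'cy': 204.4271520407232, 'position': array([-175.64291966, -518.32816717,  812.69258795]), 'attitude': array([-0.39538939,  0.78106783, -0.43567843,  0.20924765])}
{'fx': 373.40036805004974, 'fy': 373.40036805004974, 'cx': 321.82979879858937, 'cy': 206.88025409360233, 'position': array([ 531.97155086,  -14.25114713, 1105.08771591]), 'attitude': array([-0.04107238,  0.71452007, -0.69802628,  0.02309649])}
{'time_s': 0.1, 'joints': array([ 8.97585807e-01,  3.13362905e-01,  1.49833822e+00, -1.65873212e-05,
        1.33103341e+00, -2.23415954e-01]), 'dq': array([ 0.00022744,  0.00066539, -0.00076991, -0.00011497, -0.00103161,
        0.00146908]), 'tau': array([ 4.10950437e-03, -4.12901151e+01, -2.60139030e+01, -6.57274222e-05,
        3.04571688e-03,  2.92058371e-05]), 'eef_pos': array([228.25546364, 472.74196914, 404.21675407]), 'ee_rot': array([-2.40212308e-04,  2.23004272e-01,  9.74817300e-01, -5.18010683e-04]), 'force': array([ 0.67605374, -0.28646008,  0.69898965]), 'wrist_torque': array([-0.00090968, -0.00238401, -0.00318402]), 'grip_force': 0.0, 'grip_width': 1.0020861960578757}
```

View pics/scene0.png

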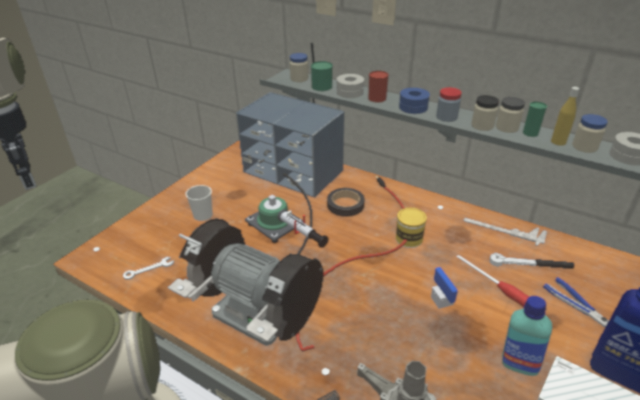

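View pics/top0.png

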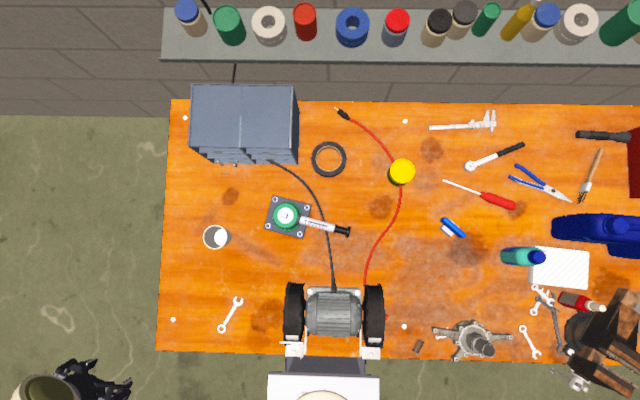

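The scene view shows the index unit at about (275,218), with its knob at (320,240), and the tee handle at (445,290). In the top view the unit is at (287,216), the knob at (342,230) and the handle at (453,228). I'll enlarge both for measurement.

```bash
python3 - <<'E'
import cv2,numpy as np
t=cv2.imread("pics/top0.png");s=cv2.imread("pics/scene0.png")
def c(im,x,y):
    o=cv2.resize(im[y:y+60,x:x+80],(400,300),interpolation=cv2.INTER_CUBIC)
    for k in range(0,80,10): cv2.putText(o,str(x+k),(k*5,8),0,.3,(255,255,255),1);cv2.line(o,(k*5,10),(k*5,14),(255,255,255),1)
    for k in range(10,60,10): cv2.putText(o,str(y+k),(0,k*5+3),0,.3,(255,255,255),1)
    return o
tt=c(t,260,185)
o=np.vstack([np.hstack([c(t,275,190),c(t,415,200)]),np.hstack([c(s,250,190),c(s,405,255)])])
cv2.imwrite("pics/c.png",o)
E
```

```text
(no output)
```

View pics/c.png

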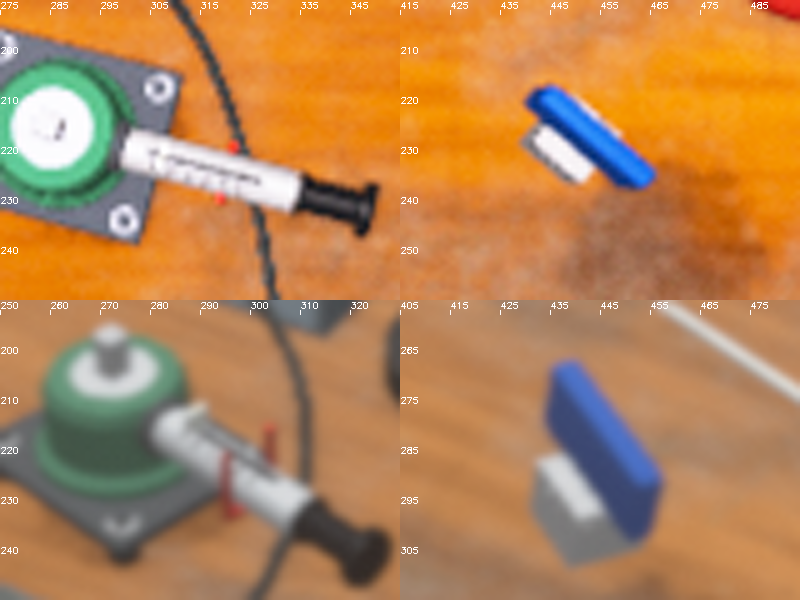

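The crops show the housing disc centre at (285.4,215.4) in the top view and (272.6,204.4) in the scene view. The clip's cheek tops are near (321.6,219.4) and (319.2,229.8) in the top view. I'll fit the poses next.

```bash
cat > h.py <<'E'
import numpy as np,cv2
from rig import ctrl, imaging, order
from scipy.optimize import least_squares,minimize
from scipy.spatial.transform import Rotation as R
def rot(q): return R.from_quat([q[1],q[2],q[3],q[0]])
def proj(n,P):
    c=imaging.calibration(n); p=rot(c["attitude"]).inv().apply(np.atleast_2d(P)-c["position"])
    return np.c_[c["fx"]*p[:,0]/p[:,2]+c["cx"],c["fy"]*p[:,1]/p[:,2]+c["cy"]]
def tf(p,L):
    x,y,z,a=p; return R.from_euler('z',a).apply(np.atleast_2d(L).astype(float))+[x,y,z]
def box(a,b): return np.array([[x,y,z] for x in(a[0],b[0]) for y in(a[1],b[1]) for z in(a[2],b[2])],float)
def blue(im):
    h=cv2.cvtColor(im,cv2.COLOR_RGB2HSV); return cv2.inRange(h,(100,110,60),(125,255,255))
def hull(n,P,roi,S=8):
    x,y,w,hh=roi; m=np.zeros((hh*S,w*S),np.uint8)
    q=cv2.convexHull(((proj(n,P)-[x,y]+.5)*S).round().astype(np.int32)); cv2.fillConvexPoly(m,q,255)
    return cv2.resize(m,(w,hh),interpolation=cv2.INTER_AREA)/255.
def handle_fit(ims,rois,p0,fixz=True):
    B=box((-38,-7,31),(38,7,69)); tgt={}
    for n,(x,y,w,h) in rois.items():
        tgt[n]=cv2.GaussianBlur((blue(ims[n])[y:y+h,x:x+w]/255.),(3,3),0)
    def f(v):
        p=np.array([v[0],v[1],p0[2] if fixz else v[3],v[2]])
        return sum(np.abs(cv2.GaussianBlur(hull(n,tf(p,B),rois[n]),(3,3),0)-tgt[n]).sum() for n in rois)
    v0=[p0[0],p0[1],p0[3]]+([] if fixz else [p0[2]])
    s=np.vstack([v0]+[np.array(v0)+d for d in np.diag([15,15,.3]+([] if fixz else [10]))])
    for _ in range(3):
        r=minimize(f,s[0],method='Nelder-Mead',options=dict(initial_simplex=s,xatol=.01,fatol=.01,maxiter=600))
        s=np.vstack([r.x]+[r.x+d for d in np.diag([4,4,.1]+([] if fixz else [3]))])
    return r.x,r.fun,{n:tgt[n].sum() for n in tgt}
E
python3 - <<'E'
from h import *
ims={n:cv2.imread(f"pics/{n}0.png")[:,:,::-1].copy() for n in("top","scene")}
rt={"top":(425,205,55,45)};rs={"scene":(425,255,50,60)}
for r in(rt,rs,{**rt,**rs}):
  print(handle_fit(ims,r,[460,-380,0,-.8]))
K=[("top",(-60,-52,20),(302.6,238.6)),("top",(-60,52,20),(311.6,205)),("top",(-140,0,55),(335,228.4)),("top",(0,0,70),(285.4,215.4)),
("scene",(0,0,70),(272.6,204.4)),("scene",(0,0,94),(272,196)),]
for y in (1,-1):
  f=lambda v:np.concatenate([proj(n,tf([v[0],v[1],0,v[2]],np.array(L)*[1,y,1]))[0]-q for n,L,q in K])
  r=least_squares(f,[510,100,1.3]);print(r.x,r.fun.round(1),r.cost)
u=r.x
E
```

```text
(array([ 460. , -380. ,   -0.8]), np.float64(185.0), {'top': np.float64(185.0)})
(array([ 460. , -380. ,   -0.8]), np.float64(315.0), {'scene': np.float64(315.0)})
(array([ 460. , -380. ,   -0.8]), np.float64(500.0), {'top': np.float64(185.0), 'scene': np.float64(315.0)})
[600.55792935 113.80993703   1.33825213] [  9.4 -34.3  -8.8  33.9  -0.8  -0.3   0.1  -0.3  -0.   -0.1  -0.1   0.7] 1244.4189584214191
[600.42715025 113.74246177   1.33464286] [ 0.2  0.4  0.5 -0.6 -0.9 -0.1  0.1 -0.2 -0.  -0.  -0.1  0.7] 1.040765975981257
```

```bash
python3 - <<'E'
from h import *
print(proj("top",tf([460,-380,0,-.8],box((-38,-7,31),(38,7,69)))), proj("top",[[460,-380,0]]))
im=cv2.imread("pics/top0.png")[:,:,::-1].copy()
m=blue(im)[205:250,425:480]; print(np.argwhere(m).mean(0),m.sum()/255)
E
```

```text
[[452.14944366 280.89063797]
 [456.67523485 282.38074867]
 [448.63240783 277.1831334 ]
 [453.02181086 278.53323927]
 [471.49368881 262.41159081]
 [476.72461007 263.20899587]
 [467.96642983 258.73622918]
 [473.06022323 259.39607749]] [[456.39876874 268.96972543]]
[22.19459459 27.80540541] 185.0
```

```bash
python3 - <<'E'
from h import *
ims={n:cv2.imread(f"pics/{n}0.png")[:,:,::-1].copy() for n in("top","scene")}
rt={"top":(425,205,55,45)};rs={"scene":(425,255,50,60)}
for r in(rt,rs,{**rt,**rs}):
  print(handle_fit(ims,r,[565,-370,0,.9]))
u=[600.43,113.74,0,1.3346]
# mark/pointer along tube
for n,q in(("top",(320.4,224.6)),("scene",(299.7,218.2)),("scene",(291,211))):
  g=lambda v:proj(n,tf(u,[[v[0],v[1],81]]))[0]-q
  print(n,least_squares(g,[-90,0]).x)
print("expected pointer",-161+97)
E
```

```text
(array([ 578.84371338, -353.76578633,    0.94017412]), np.float64(55.54509803921569), {'top': np.float64(185.0)})
(array([ 585.18412302, -349.60815082,    0.68174184]), np.float64(157.7691176470588), {'scene': np.float64(315.0)})
(array([ 581.01123853, -351.92859648,    0.74907489]), np.float64(255.43186274509804), {'top': np.float64(185.0), 'scene': np.float64(315.0)})
top [-101.04370694    0.78527467]
scene [-101.1557449    -0.85100775]
scene [-65.02472247  -5.19314915]
expected pointer -64
```

```bash
sed -i 's/(100,110,60),(125,255,255)/(95,90,30),(135,255,255)/' h.py; python3 - <<'E'
from h import *
ims={n:cv2.imread(f"pics/{n}0.png")[:,:,::-1].copy() for n in("top","scene")}
rt={"top":(425,205,55,45)};rs={"scene":(425,255,50,60)}
for r in(rt,rs,{**rt,**rs}):
  print(handle_fit(ims,r,[575,-360,0,.9]))
p=[575,-360,0,.9]
B=box((-38,-7,31),(38,7,69))
x,y,w,h=rs["scene"]; p=handle_fit(ims,{**rt,**rs},p)[0]
for n,(x,y,w,h) in {**rt,**rs}.items():
  m=blue(ims[n])[y:y+h,x:x+w]; g=hull(n,tf([p[0],p[1],0,p[2]],B),(x,y,w,h))>.5
  print("\n".join("".join(".ox#"[(a>0)+2*b] for a,b in zip(q,z)) for q,z in zip(m,g) if q.any() or z.any()))
E
```

```text
(array([ 578.48264226, -354.71906442,    0.92271897]), np.float64(48.80588235294117), {'top': np.float64(192.0)})
(array([ 582.99395297, -350.7734066 ,    0.69916255]), np.float64(135.52352941176468), {'scene': np.float64(348.0)})
(array([ 580.43002179, -352.41340164,    0.74845556]), np.float64(218.07205882352943), {'top': np.float64(192.0), 'scene': np.float64(348.0)})Traceback (most recent call last):
  File "<stdin>", line 8, in <module>
  File "h.py", line 28, in handle_fit
    r=minimize(f,s[0],method='Nelder-Mead',options=dict(initial_simplex=s,xatol=.01,fatol=.01,maxiter=600))
    res = _minimize_neldermead(fun, x0, args, callback, bounds=bounds,
                               **options)
    fxr = func(xr)
    fx = function(np.copy(x), *(wrapper_args + args))
  File "h.py", line 24, in f
    return sum(np.abs(cv2.GaussianBlur(hull(n,tf(p,B),rois[n]),(3,3),0)-tgt[n]).sum() for n in rois)
  File "h.py", line 24, in <genexpr>
    return sum(np.abs(cv2.GaussianBlur(hull(n,tf(p,B),rois[n]),(3,3),0)-tgt[n]).sum() for n in rois)
                                       ~~~~^^^^^^^^^^^^^^^^^^^
  File "h.py", line 16, in hull
    q=cv2.convexHull(((proj(n,P)-[x,y]+.5)*S).round().astype(np.int32)); cv2.fillConvexPoly(m,q,255)
                       ~~~~^^^^^
  File "h.py", line 7, in proj
    c=imaging.calibration(n); p=rot(c["attitude"]).inv().apply(np.atleast_2d(P)-c["position"])
ValueError: time passes only in moves, steps and waits
```

```bash
sed -i 's/c=imaging.calibration(n); p=/c=C[n]; p=/; 5i C={n:imaging.calibration(n) for n in("top","scene")}' h.py; python3 - <<'E'
from h import *
ims={n:cv2.imread(f"pics/{n}0.png")[:,:,::-1].copy() for n in("top","scene")}
ro={"top":(425,205,55,45),"scene":(425,255,50,60)}
B=box((-38,-7,31),(38,7,69))
K=[("scene",(436.4,267.4)),("scene",(457.4,290.6)),("scene",(453,303.4)),("scene",(434.4,279))]
p=[579,-354,0,.93]
for n,(x,y,w,h) in ro.items():
  print(n,proj(n,tf(p,B)).round(1).tolist())
  m=blue(ims[n])[y:y+h,x:x+w]; g=hull(n,tf(p,B),ro[n])>.5
  print("\n".join("".join(".ox#"[(a>0)+2*b] for a,b in zip(q,z)) for q,z in zip(m,g) if q.any() or z.any()))
E
```

```text
top [[462.8, 233.7], [467.7, 233.4], [459.9, 237.5], [464.7, 237.4], [441.2, 217.2], [445.2, 216.4], [438.2, 221.1], [442.2, 220.3]]
..................x##x.................................
................x######................................
...............x########...............................
...............##########x.............................
..............xx##########x............................
...............xx##########x...........................
................xx##########xx.........................
.................xx###########x........................
...................x###########x.......................
....................x###########xx.....................
.....................xx##########xx....................
.......................x##########xx...................
........................x###########xx.................
.........................x###########xx................
...........................###########xx...............
............................###########xxx.............
.............................x##########xxx............
...............
[... 1581 characters left out ...]
...xxx#############xxxx..............
.................xx############xxxx...............
..................xx###########xxxx...............
..................xxx#########xxxxx...............
...................xxx########xxxxx...............
....................xx########xxxxx...............
.....................xx#######xxxx................
......................x######xxxxx................
......................xx#####xxxxx................
.......................xx####xxxxx................
........................x###xxxxx.................
.........................xxxxxxxx.................
..........................xxxxxxx.................
..........................xxxx....................
```

```bash
cat >> h.py <<'E'
def mom(m):
    M=cv2.moments(np.asarray(m,np.float32)); a=.5*np.arctan2(2*M['mu11'],M['mu20']-M['mu02'])
    return np.array([M['m10']/M['m00'],M['m01']/M['m00'],10*a])
def handle_mom(ims,ro,p0,zfree=False,names=("top","scene")):
    B=box((-38,-7,31),(38,7,69))
    t={n:mom(blue(ims[n])[ro[n][1]:ro[n][1]+ro[n][3],ro[n][0]:ro[n][0]+ro[n][2]]/255.) for n in names}
    def f(v):
        p=[v[0],v[1],v[3] if zfree else p0[2],v[2]]
        return np.concatenate([mom(hull(n,tf(p,B),ro[n]))-t[n] for n in names])
    r=least_squares(f,[p0[0],p0[1],p0[3]]+([p0[2]] if zfree else []),x_scale=[10,10,.2]+([10] if zfree else []),diff_step=1e-2)
    return r.x,r.fun.round(2)
E
python3 - <<'E'
from h import *
ims={n:cv2.imread(f"pics/{n}0.png")[:,:,::-1].copy() for n in("top","scene")}
ro={"top":(425,205,55,45),"scene":(425,255,50,60)}
for z in(0,1): print(handle_mom(ims,ro,[579,-354,0,.93],z))
s=ctrl.sense(); Rm=rot(s["ee_rot"]).as_matrix(); print(Rm.round(3)); print(s["time_s"])
E
```

```bash
cat > d.py <<'E'
import sys
from h import *
x,y,z,ty=map(float,sys.argv[1:5])
s=ctrl.sense(); Rn=rot(s["ee_rot"])
T=np.column_stack([[-np.sin(ty),np.cos(ty),0],[np.cos(ty),np.sin(ty),0],[0,0,-1]])
T[:,0]=np.cross(T[:,1],T[:,2])
print("shift",Rn.inv().apply(np.array([x,y,z])-s["eef_pos"]).round(2),"rot",(Rn.inv()*R.from_matrix(T)).as_rotvec().round(4),"t",round(s["time_s"],2),"F",s["force"].round(1),"grip",round(s["grip_width"],3),round(s["grip_force"],1),"pos",s["eef_pos"].round(1))
E
python3 d.py 580 -352.5 290 -0.67
```

```text
shift [-675.58 -590.1   114.72] rot [-1.000e-03  8.000e-04  1.791e+00] t 0.1 F [ 0.7 -0.3  0.7] grip 1.002 0.0 pos [228.3 472.7 404.2]
```

Careful with the scale: shifts go in shares of 750 mm and turns go in shares of 2 pi rad. That gives: -296 mm / 750 = -0.3947, -259 mm / 750 = -0.3453, 0.8 rad / 6.2832 = 0.1273.

Call:
{"op": "steer_hand", "data": {
  "increments": [
    {"dx":-0.0493,"dy":-0.044,"drz":0.0159},
    {"dx":-0.0987,"dy":-0.088,"drz":0.0318},
    {"dx":-0.148,"dy":-0.1307,"drz":0.0477},
    {"dx":-0.1973,"dy":-0.1733,"drz":0.0637},
    {"dx":-0.2467,"dy":-0.216,"drz":0.0796},
    {"dx":-0.296,"dy":-0.2587,"drz":0.0955},
    {"dx":-0.3453,"dy":-0.3013,"drz":0.1114},
    {"dx":-0.3947,"dy":-0.344,"drz":0.1273}
  ],
  "aperture": 1.0
}}

```text
time_s: 0.9
eef_pos: [382.8, 109.8, 404.7]
ee_rot: [0.0, 0.587, 0.81, 0.0]
force: [0.9, 1.2, 0.2]
grip_width: 0.997
grip_force: 0.0
```

```bash
python3 d.py 580 -352.5 290 -0.67
```

```text
shift [-500.72   43.27  114.68] rot [ 1.000e-04 -1.000e-04  9.869e-01] t 0.9 F [0.9 1.2 0.2] grip 0.997 0.0 pos [382.8 109.8 404.7]
```

In the tool's units: -390 mm / 750 = -0.52, -343 mm / 750 = -0.4573, 0.987 rad / 6.2832 = 0.1571.

Call:
{"op": "steer_hand", "data": {
  "increments": [
    {"dx":-0.0653,"dy":0.0053,"dz":0.0067,"drz":0.0191},
    {"dx":-0.1307,"dy":0.0107,"dz":0.0267,"drz":0.0382},
    {"dx":-0.196,"dy":0.016,"dz":0.04,"drz":0.0573},
    {"dx":-0.2613,"dy":0.0213,"dz":0.0533,"drz":0.0764},
    {"dx":-0.3267,"dy":0.0267,"dz":0.0667,"drz":0.0955},
    {"dx":-0.392,"dy":0.032,"dz":0.08,"drz":0.1146},
    {"dx":-0.4573,"dy":0.0373,"dz":0.0933,"drz":0.1337},
    {"dx":-0.52,"dy":0.044,"dz":0.1067,"drz":0.1571}
  ],
  "aperture": 0.6
}}

```text
time_s: 1.7
eef_pos: [537.2, -249.5, 324.0]
ee_rot: [-0.0, 0.901, 0.435, -0.0]
force: [0.6, 0.7, 0.2]
grip_width: 0.603
grip_force: 0.0
```

```bash
python3 d.py 580 -352.5 290 -0.67
```

```text
shift [-54.    97.69  33.94] rot [-0.0006 -0.0001 -0.0017] t 1.7 F [0.6 0.7 0.2] grip 0.603 0.0 pos [ 537.2 -249.5  324. ]
```

In the tool's units: 97.7 mm / 750 = 0.1303, -54 mm / 750 = -0.072.

Call:
{"op": "steer_hand", "data": {
  "increments": [
    {"dx":-0.036,"dy":0.064,"dz":0.0133},
    {"dx":-0.072,"dy":0.1303,"dz":0.0453},
    {"dx":-0.072,"dy":0.1303,"dz":0.0453},
    {"dx":-0.072,"dy":0.1303,"dz":0.0453}
  ]
}}

```text
time_s: 2.1
eef_pos: [580.0, -352.1, 288.1]
ee_rot: [-0.002, 0.9, 0.436, -0.001]
force: [-0.1, 0.5, -1.1]
grip_width: 0.597
grip_force: 0.0
```

```bash
python3 - <<'E'
from h import *
o=[]
for n,(x,y) in (("top",(410,190)),("scene",(400,240))):
    im=imaging.capture(n)[y:y+75,x:x+100,::-1]; o.append(cv2.resize(im,(400,300),interpolation=cv2.INTER_CUBIC))
cv2.imwrite("pics/g1.png",np.hstack(o))
E
python3 d.py 580 -352.5 212 -0.67
```

```text
shift [-2.29  1.67 78.56] rot [-0.001  -0.0002  0.0041] t 2.2 F [-0.5  0.2  0.4] grip 0.604 0.0 pos [ 580.2 -349.7  290.6]
```

View pics/g1.png

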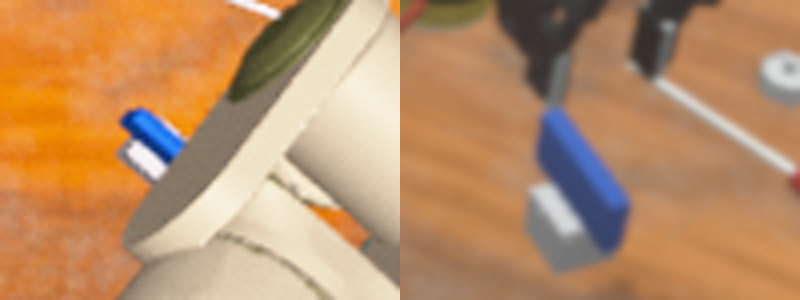

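The scene half shows the finger tips at about (438,266) and (463,259), straddling the plate. The top view is blocked by the arm.

```bash
python3 - <<'E'
from h import *
print(proj("scene",[[580,-352,117],[580,-352,69],[580,-352,127]]))
u=np.array([np.cos(-.67),np.sin(-.67),0])*25.5
print(proj("scene",[np.array([580,-352,122])+u,np.array([580,-352,122])-u]))
E
```

```text
[[449.49515948 261.33514258]
 [446.12771332 278.02935015]
 [450.22133687 257.73509807]]
[[460.72216998 256.53239903]
 [438.84852275 262.5884642 ]]
```

Call:
{"op": "steer_hand", "data": {
  "increments": [
    {"dz":0.04},
    {"dz":0.08},
    {"dz":0.104},
    {"dz":0.104},
    {"dz":0.104}
  ]
}}

```text
time_s: 2.7
eef_pos: [580.5, -349.5, 214.5]
ee_rot: [0.001, 0.899, 0.438, 0.0]
force: [0.1, -0.4, 0.0]
grip_width: 0.6
grip_force: 0.0
```

```bash
python3 d.py 580 -352.5 212 -0.67
```

```text
shift [-2.66  1.4   2.47] rot [0.0016 0.0001 0.0049] t 2.7 F [ 0.1 -0.4  0. ] grip 0.6 0.0 pos [ 580.5 -349.5  214.5]
```

In the tool's units: -2.5 mm / 750 = -0.0033, 1.4 mm / 750 = 0.0019, 0.004 rad / 6.2832 = 0.0006.

Call:
{"op": "steer_hand", "data": {
  "increments": [
    {"dx":-0.0033,"dy":0.0019,"dz":0.0033,"drz":0.0006},
    {"dx":-0.0033,"dy":0.0019,"dz":0.0033,"drz":0.0006}
  ]
}}

```text
time_s: 2.9
eef_pos: [579.9, -353.3, 211.5]
ee_rot: [0.001, 0.9, 0.435, 0.0]
force: [0.8, -0.1, 0.1]
grip_width: 0.602
grip_force: 0.0
```

Call:
{"op": "steer_hand", "data": {
  "increments": [
    {},
    {},
    {},
    {},
    {},
    {}
  ],
  "aperture": 0.0,
  "force": 60
}}

```text
time_s: 3.5
eef_pos: [579.9, -353.2, 210.7]
ee_rot: [0.0, 0.9, 0.435, 0.0]
force: [-0.4, 0.3, 4.1]
grip_width: 0.153
grip_force: 59.3
```

```bash
python3 d.py 580 -352.5 212 -0.67
```

```text
shift [ 0.6  -0.32 -1.29] rot [ 0.0007  0.0001 -0.    ] t 3.5 F [-0.4  0.3  4.1] grip 0.153 59.3 pos [ 579.9 -353.2  210.7]
```

In the tool's units: -120 mm / 750 = -0.16, -105 mm / 750 = -0.14.

Call:
{"op": "steer_hand", "data": {
  "increments": [
    {"dz":-0.0267},
    {"dz":-0.08},
    {"dz":-0.14},
    {"dz":-0.16},
    {"dz":-0.16}
  ]
}}

```text
time_s: 4.0
eef_pos: [579.9, -353.1, 332.5]
ee_rot: [0.002, 0.9, 0.435, 0.001]
force: [0.6, 0.3, -2.2]
grip_width: 0.157
grip_force: 58.9
```

```bash
python3 d.py 600.4 113.7 331 -0.236
```

```text
shift [ 378.59 -273.77    0.4 ] rot [ 0.0039  0.001  -0.4339] t 4.0 F [ 0.6  0.3 -2.2] grip 0.157 58.9 pos [ 579.9 -353.1  332.5]
```

In the tool's units: 280 mm / 750 = 0.3733, 244 mm / 750 = 0.3253, -0.434 rad / 6.2832 = -0.0691.

Call:
{"op": "steer_hand", "data": {
  "increments": [
    {"dx":0.0267,"dy":-0.0187,"drz":-0.0064},
    {"dx":0.0733,"dy":-0.052,"drz":-0.0159},
    {"dx":0.1227,"dy":-0.088,"drz":-0.0255},
    {"dx":0.1733,"dy":-0.1253,"drz":-0.035},
    {"dx":0.224,"dy":-0.1627,"drz":-0.0446},
    {"dx":0.2747,"dy":-0.2,"drz":-0.0525},
    {"dx":0.3253,"dy":-0.236,"drz":-0.0605},
    {"dx":0.3733,"dy":-0.2707,"drz":-0.0691}
  ]
}}

```text
time_s: 4.8
eef_pos: [594.1, -5.5, 328.1]
ee_rot: [-0.001, 0.785, 0.62, -0.001]
force: [0.3, 0.4, -1.9]
grip_width: 0.157
grip_force: 58.9
```

```bash
python3 d.py 600.4 113.7 331 -0.236
```

```text
shift [117.39 -21.46  -2.85] rot [-0.0038  0.      0.0022] t 4.8 F [ 0.3  0.4 -1.9] grip 0.157 58.9 pos [594.1  -5.5 328.1]
```

In the tool's units: 117.4 mm / 750 = 0.1565, 105 mm / 750 = 0.14.

Call:
{"op": "steer_hand", "data": {
  "increments": [
    {"dx":0.0533,"dy":-0.0093},
    {"dx":0.1067,"dy":-0.0187},
    {"dx":0.14,"dy":-0.0253,"dz":-0.0027},
    {"dx":0.1565,"dy":-0.0287,"dz":-0.004},
    {"dx":0.1565,"dy":-0.0287,"dz":-0.004},
    {"dx":0.1565,"dy":-0.0287,"dz":-0.004},
    {"dx":0.1565,"dy":-0.0287,"dz":-0.004}
  ]
}}

```text
time_s: 5.5
eef_pos: [601.2, 110.2, 332.9]
ee_rot: [-0.0, 0.786, 0.618, -0.0]
force: [0.3, -0.2, -1.6]
grip_width: 0.152
grip_force: 58.9
```

```bash
python3 d.py 600.4 113.7 331 -0.236;  python3 - <<'E'
from h import *
o=[]
for n,(x,y) in (("top",(250,170)),("scene",(230,140))):
    im=imaging.capture(n)[:,:,::-1]; cv2.imwrite(f"pics/{n}2.png",im); im=im[y:y+100,x:x+100]; o.append(cv2.resize(im,(400,400),interpolation=cv2.INTER_CUBIC))
cv2.imwrite("pics/g2.png",np.hstack(o))
E
```

```text
shift [ 3.2  -1.63  1.89] rot [-0.0006  0.0004 -0.0017] t 5.5 F [ 0.3 -0.2 -1.6] grip 0.152 58.9 pos [601.2 110.2 332.9]
```

View pics/g2.png

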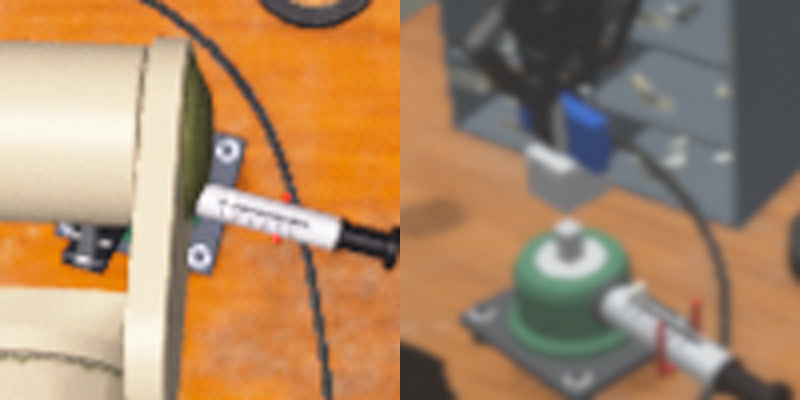

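```bash
cat > ov.py <<'E'
import sys
from h import *
def overlay(src,out,hp,u,x0=255,y0=162,w=60,h=55,S=10):
    im=cv2.resize(cv2.imread(src)[y0:y0+h,x0:x0+w],None,fx=S,fy=S,interpolation=cv2.INTER_CUBIC)
    def wire(P,c):
        q=((proj("scene",P)-[x0,y0]+.5)*S).round().astype(int)
        for i in range(8):
            for b in(1,2,4):
                if not i&b: cv2.line(im,tuple(map(int,q[i])),tuple(map(int,q[i|b])),c,1)
    if hp is not None:
        wire(tf(hp,box((-18,-18,0),(18,18,32))),(0,255,255)); wire(tf(hp,box((-38,-7,31),(38,7,69))),(255,255,0))
    wire(tf(u,box((-7,-7,70),(7,7,94))),(0,0,255))
    for r,z in((38,70),):
        t=np.linspace(0,6.3,60); q=((proj("scene",tf(u,np.c_[r*np.cos(t),r*np.sin(t),z+0*t]))-[x0,y0]+.5)*S).astype(np.int32); cv2.polylines(im,[q],False,(0,0,255),1)
    cv2.imwrite(out,im)
E
python3 - <<'E'
from ov import *
overlay("pics/scene2.png","pics/o2.png",[601.2,110.2,122.2,-.234+np.pi/2],[600.4,113.7,0,1.3346])
E
```

```text
(no output)
```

View pics/o2.png

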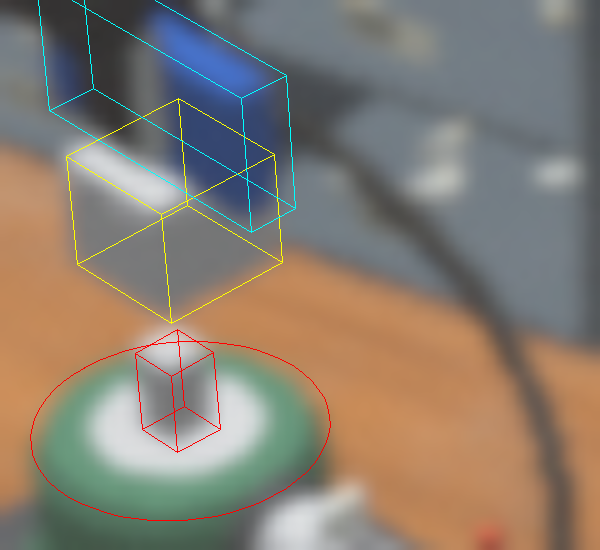

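The overlay puts both the hub and the shaft within about 1 px of the model. The shaft top is at (172,345) in the crop and the hub's bottom corner at (173,318). Next I'll fit the disc centre to sub-pixel accuracy.

```bash
python3 - <<'E'
from h import *
from scipy.ndimage import map_coordinates
# unit pose from sub-pixel radial edges: white disc -> green, at z=70
def edges(im,n,u,rs,dark):
    g=cv2.cvtColor(im,cv2.COLOR_BGR2HSV)[:,:,1].astype(float) # saturation: white low, green high
    out=[]
    for t in np.arange(0,2*np.pi,.1):
        r=np.arange(10,32,.25); P=np.c_[u[0]+r*np.cos(t),u[1]+r*np.sin(t),70+0*r]
        q=proj(n,P); v=map_coordinates(g,[q[:,1],q[:,0]],order=1)
        k=np.argmax(np.gradient(cv2.GaussianBlur(v[None],(1,1),0)[0] if 0 else np.convolve(v,np.ones(9)/9,'same'))[8:-8])+8
        out.append([t,r[k]])
    return np.array(out)
for n in("top","scene"):
    im=cv2.imread(f"pics/{n}0.png"); u=np.array([600.4,113.7])
    for _ in range(4):
        e=edges(im,n,u,0,0); P=u+np.c_[e[:,1]*np.cos(e[:,0]),e[:,1]*np.sin(e[:,0])]
        f=lambda v:np.hypot(*(P-v[:2]).T)-v[2]
        r=least_squares(f,[*u,20],loss='soft_l1',f_scale=.5); u=r.x[:2]
    print(n,r.x,np.abs(r.fun).mean(), np.median(np.abs(f(r.x))))
print(proj("scene",[[600,114,70],[610,114,70],[600,124,70],[600,114,80]]))
E
```

```text
top [600.55785942 115.32672656  23.2493469 ] 0.4366895237271292 0.4668854400597162
scene [601.39712725 115.31550438  23.66206426] 1.075601191621527 0.41036474640916154
[[272.37772473 204.43560652]
 [274.69343374 202.41900889]
 [269.20874567 203.22872253]
 [272.10038364 201.27172209]]
```

```bash
python3 d.py 600.2 113.8 310.7 -0.236
```

```text
shift [ 3.02 -1.78 22.44] rot [-0.0002  0.0002 -0.0015] t 5.6 F [ 0.4  0.5 -2.2] grip 0.15 58.9 pos [601.2 110.4 333.1]
```

In the tool's units: 22.5 mm / 750 = 0.03, 22 mm / 750 = 0.0293.

Call:
{"op": "steer_hand", "data": {
  "increments": [
    {"dx":0.004,"dy":-0.0024,"dz":0.0133},
    {"dx":0.004,"dy":-0.0024,"dz":0.0293},
    {"dx":0.004,"dy":-0.0024,"dz":0.03},
    {"dx":0.004,"dy":-0.0024,"dz":0.03},
    {"dx":0.004,"dy":-0.0024,"dz":0.03}
  ]
}}

```text
time_s: 6.1
eef_pos: [600.2, 114.9, 311.0]
ee_rot: [0.0, 0.785, 0.619, 0.0]
force: [-0.3, 0.6, -1.4]
grip_width: 0.155
grip_force: 58.8
```

```bash
python3 d.py 600.2 113.8 310.7 -0.236;  python3 - <<'E'
from ov import *
cv2.imwrite("pics/scene3.png",imaging.capture("scene")[:,:,::-1]); s=ctrl.sense(); p=s["eef_pos"]; print(p)
# overlay: handle model at tcp with s=1.2 offset, shaft at scene-fit
overlay("pics/scene3.png","pics/o3.png",[p[0]+1.5,p[1]+1.5,p[2]-210.7,1.3346],[601.4,115.3,0,1.3346],x0=250,y0=165,w=60,h=45,S=13)
E
```

```text
shift [-1.08  0.29  0.32] rot [ 0.0004 -0.0001 -0.0001] t 6.1 F [-0.3  0.6 -1.4] grip 0.155 58.8 pos [600.2 114.9 311. ]
[600.16728008 114.96322407 311.16883995]
```

View pics/o3.png

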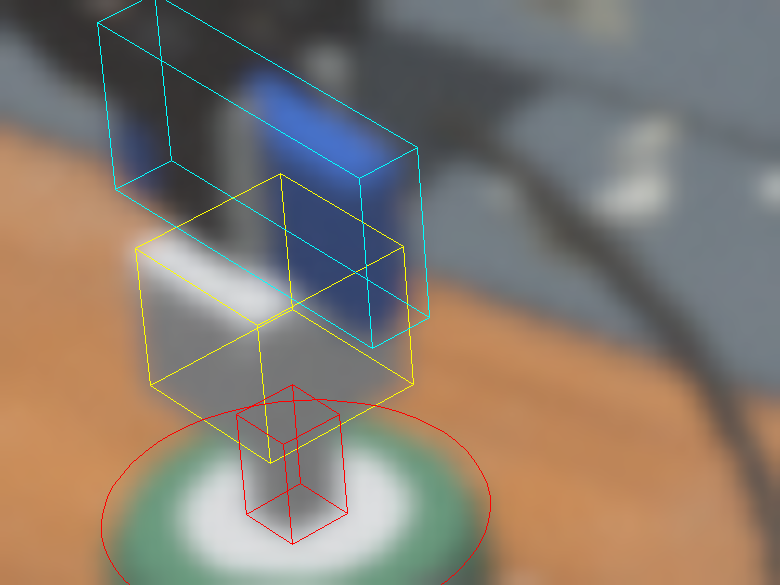

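The hub and shaft models both lie on the image: hub left edge at 135, shaft between 250 and 335. The handle is about 1 mm too far along the tool's x axis.

In the tool's units: 4 mm / 750 = 0.0053, -1.1 mm / 750 = -0.0015.

Call:
{"op": "steer_hand", "data": {
  "increments": [
    {"dx":-0.0015,"dz":0.0027},
    {"dx":-0.0015,"dz":0.0053},
    {"dx":-0.0015,"dz":0.0053},
    {"dx":-0.0015,"dz":0.0053}
  ]
}}

```text
time_s: 6.55
eef_pos: [599.8, 113.9, 306.8]
ee_rot: [-0.0, 0.785, 0.619, -0.0]
force: [0.0, -0.6, -1.7]
grip_width: 0.153
grip_force: 58.8
```

```bash
python3 d.py 599.9 113.8 304.7 -0.236
```

```text
shift [-0.06  0.1   2.1 ] rot [-0. -0. -0.] t 6.55 F [ 0.  -0.6 -1.7] grip 0.153 58.8 pos [599.8 113.9 306.8]
```

Call:
{"op": "steer_hand", "data": {
  "increments": [
    {"dz":0.0027},
    {"dz":0.0053},
    {"dz":0.0067},
    {"dz":0.0067},
    {"dz":0.0067}
  ]
}}

```text
time_s: 7.05
eef_pos: [600.2, 113.8, 302.3]
ee_rot: [0.001, 0.785, 0.619, 0.001]
force: [4.2, -0.9, 0.4]
grip_width: 0.153
grip_force: 59.3
```

```bash
python3 d.py 599.9 113.8 300.7 -0.236
```

```text
shift [-0.05 -0.31  1.55] rot [ 0.0027 -0.0005 -0.0001] t 7.05 F [ 4.2 -0.9  0.4] grip 0.153 59.3 pos [600.2 113.8 302.3]
```

In the tool's units: 5 mm / 750 = 0.0067, 3 mm / 750 = 0.004.

Call:
{"op": "steer_hand", "data": {
  "increments": [
    {"dy":0.0008,"dz":0.0013},
    {"dy":0.0008,"dz":0.004},
    {"dy":0.0008,"dz":0.0067},
    {"dy":0.0008,"dz":0.0067}
  ]
}}

```text
time_s: 7.45
eef_pos: [600.6, 113.6, 296.5]
ee_rot: [0.0, 0.785, 0.619, 0.0]
force: [6.0, -0.9, -1.5]
grip_width: 0.157
grip_force: 59.0
```

```bash
python3 d.py 600.2 113.8 280.7 -0.236
```

```text
shift [ 0.07 -0.44 15.78] rot [ 0.0008 -0.0001 -0.0001] t 7.45 F [ 6.  -0.9 -1.5] grip 0.157 59.0 pos [600.6 113.6 296.5]
```

Call:
{"op": "steer_hand", "data": {
  "increments": [
    {"dy":0.0009,"dz":0.0027},
    {"dy":0.0009,"dz":0.0067},
    {"dy":0.0009,"dz":0.0107},
    {"dy":0.0009,"dz":0.0147},
    {"dy":0.0009,"dz":0.0187},
    {"dy":0.0009,"dz":0.0213},
    {"dy":0.0009,"dz":0.022}
  ]
}}

```text
time_s: 8.15
eef_pos: [601.0, 113.6, 280.6]
ee_rot: [-0.0, 0.785, 0.619, -0.0]
force: [-0.0, -1.4, 6.9]
grip_width: 0.154
grip_force: 60.2
```

```bash
python3 d.py 600.2 113.8 280.7 -0.236
```

```text
shift [ 0.01 -0.87 -0.06] rot [-0.0001  0.0001  0.    ] t 8.15 F [-0.  -1.4  6.9] grip 0.154 60.2 pos [601.  113.6 280.6]
```

In the tool's units: 0.8 mm / 750 = 0.0011, 0.5 mm / 750 = 0.0007.

Call:
{"op": "steer_hand", "data": {
  "increments": [
    {"dz":0.0007},
    {"dz":0.0011}
  ]
}}

```text
time_s: 8.35
eef_pos: [601.0, 113.6, 280.7]
ee_rot: [0.0, 0.785, 0.619, 0.0]
force: [-2.7, -1.6, 11.3]
grip_width: 0.15
grip_force: 60.9
```

Call:
{"op": "steer_hand", "data": {
  "increments": [
    {},
    {},
    {},
    {},
    {},
    {}
  ],
  "aperture": 0.6
}}

```text
time_s: 8.95
eef_pos: [601.1, 113.6, 279.4]
ee_rot: [-0.0, 0.785, 0.619, -0.0]
force: [0.4, -0.4, 0.5]
grip_width: 0.597
grip_force: 0.0
```

Call:
{"op": "steer_hand", "data": {
  "increments": [
    {"dz":-0.02},
    {"dz":-0.0667},
    {"dz":-0.12},
    {"dz":-0.12}
  ]
}}

```text
time_s: 9.35
eef_pos: [601.4, 113.7, 375.2]
ee_rot: [0.003, 0.785, 0.619, 0.004]
force: [0.2, 1.1, -0.4]
grip_width: 0.6
grip_force: 0.0
```

```bash
python3 - <<'E'
from h import *
K=tf([601.0,115.2,0,1.3346],[[-161,0,55]]);print(K)
E
python3 d.py 563.5 -41 371 -0.236
```

```text
[[563.32499156 -41.32984936  55.        ]]
shift [-159.27   -0.73    3.85] rot [ 0.0096 -0.0023  0.0002] t 9.35 F [ 0.2  1.1 -0.4] grip 0.6 0.0 pos [601.4 113.7 375.2]
```

In the tool's units: -159.5 mm / 750 = -0.2127, -130 mm / 750 = -0.1733.

Call:
{"op": "steer_hand", "data": {
  "increments": [
    {"dx":-0.0533,"dz":0.0027},
    {"dx":-0.1133,"dz":0.0267},
    {"dx":-0.1733,"dz":0.0667},
    {"dx":-0.2127,"dy":-0.0011,"dz":0.1267},
    {"dx":-0.2127,"dy":-0.0011,"dz":0.14},
    {"dx":-0.2127,"dy":-0.0011,"dz":0.14},
    {"dx":-0.2127,"dy":-0.0011,"dz":0.14}
  ]
}}

```text
time_s: 10.05
eef_pos: [563.3, -41.1, 265.1]
ee_rot: [0.0, 0.785, 0.619, 0.0]
force: [0.0, 1.1, 0.4]
grip_width: 0.598
grip_force: 0.0
```

```bash
python3 - <<'E'
from ov import *
cv2.imwrite("pics/scene4.png",imaging.capture("scene")[:,:,::-1])
overlay("pics/scene4.png","pics/o4.png",[601.4,115.3,70,1.3346],[601.4,115.3,0,1.3346],x0=245,y0=165,w=100,h=80,S=7)
E
python3 d.py 563.5 -41.4 210 -0.236
```

```text
shift [-0.6   0.11 55.61] rot [0.0018 0.     0.0008] t 10.1 F [-0.2 -0.2 -0.1] grip 0.601 0.0 pos [563.4 -40.8 265.6]
```

View pics/o4.png

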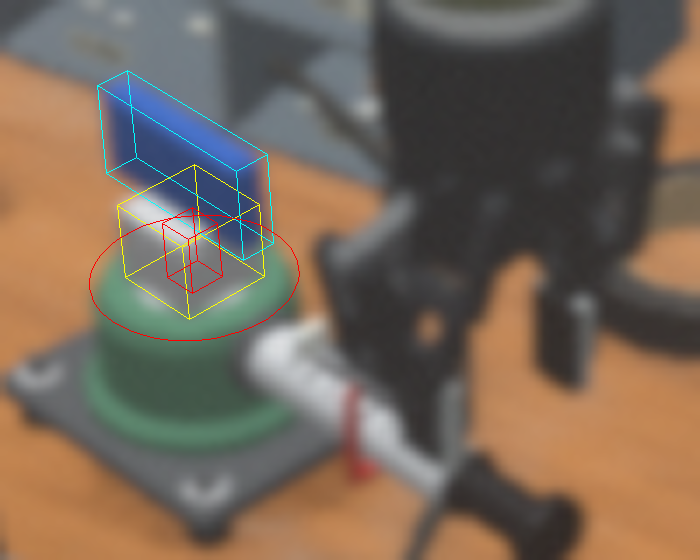

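The handle sits on the housing, matching the seated model, and the fingers are above the knob, which is at (505,500) in the crop.

In the tool's units: 55 mm / 750 = 0.0733, 45 mm / 750 = 0.06.

Call:
{"op": "steer_hand", "data": {
  "increments": [
    {"dx":-0.0007,"dz":0.0267},
    {"dx":-0.0007,"dz":0.06},
    {"dx":-0.0007,"dz":0.0733},
    {"dx":-0.0007,"dz":0.0733},
    {"dx":-0.0007,"dz":0.0733}
  ]
}}

```text
time_s: 10.6
eef_pos: [563.4, -41.6, 210.8]
ee_rot: [0.001, 0.785, 0.619, 0.001]
force: [0.1, 0.6, -0.3]
grip_width: 0.599
grip_force: 0.0
```

Call:
{"op": "steer_hand", "data": {
  "increments": [
    {},
    {},
    {},
    {},
    {},
    {}
  ],
  "aperture": 0.0,
  "force": 80
}}

```text
time_s: 11.2
eef_pos: [564.2, -42.1, 211.0]
ee_rot: [0.003, 0.785, 0.619, 0.002]
force: [9.3, -0.5, -0.0]
grip_width: 0.207
grip_force: 78.1
```

```bash
python3 d.py 555.0 -77.4 210 -0.236
```

```text
shift [-36.47  -0.65   1.03] rot [ 0.0071 -0.0001 -0.0002] t 11.2 F [ 9.3 -0.5 -0. ] grip 0.207 78.1 pos [564.2 -42.1 211. ]
```

Careful with the scale: shifts go in shares of 750 mm and turns go in shares of 2 pi rad. That gives: -34 mm / 750 = -0.0453, -32 mm / 750 = -0.0427.

Call:
{"op": "steer_hand", "data": {
  "increments": [
    {"dx":-0.004,"dy":0.0008},
    {"dx":-0.0107,"dy":0.0011},
    {"dx":-0.0187,"dy":0.0011},
    {"dx":-0.0267,"dy":0.0011},
    {"dx":-0.0347,"dy":0.0011},
    {"dx":-0.0427,"dy":0.0011},
    {"dx":-0.0453,"dy":0.0011},
    {"dx":-0.0453,"dy":0.0011}
  ]
}}

```text
time_s: 12.0
eef_pos: [556.8, -74.6, 211.0]
ee_rot: [0.002, 0.786, 0.619, 0.002]
force: [8.6, 7.6, 2.2]
grip_width: 0.209
grip_force: 78.4
```

Call:
{"op": "steer_hand", "data": {
  "increments": [
    {"dx":-0.0453,"dy":0.0011}
  ],
  "quiet": true
}}

```text
ok
```

```bash
python3 d.py 555.0 -77.4 210 -0.236
```

```text
shift [27.58 -1.37  1.02] rot [ 0.0041 -0.006   0.0022] t 12.1 F [33.5 92.2  6.3] grip 0.206 79.9 pos [ 549.9 -104.6  210.9]
```

My second call repeated the shift, so it pulled a further 34 mm and hit the stop. I'm backing off now.

In the tool's units: 32 mm / 750 = 0.0427, 26 mm / 750 = 0.0347.

Call:
{"op": "steer_hand", "data": {
  "increments": [
    {"dx":0.016},
    {"dx":0.0267},
    {"dx":0.0347},
    {"dx":0.0427},
    {"dx":0.0427},
    {"dx":0.0427}
  ]
}}

```text
time_s: 12.7
eef_pos: [556.8, -76.0, 211.1]
ee_rot: [0.001, 0.785, 0.619, 0.002]
force: [3.4, 8.3, 5.9]
grip_width: 0.21
grip_force: 107.1
```

```bash
python3 d.py 555.0 -77.4 210 -0.236; python3 - <<'E'
from h import *
im=imaging.capture("scene")[:,:,::-1].copy(); cv2.imwrite("pics/scene5.png",im); t=imaging.capture("top")[:,:,::-1].copy(); cv2.imwrite("pics/top5.png",t)
a=cv2.resize(im[190:240,265:325],None,fx=10,fy=10,interpolation=cv2.INTER_CUBIC)
cv2.imwrite("pics/p5.png",a)
u=[601.4,115.3,0,1.3346]
for x in(-98,-101,-104): print(x,((proj("scene",tf(u,[[x,0,81]]))-[265,190]+.5)*10).round())
E
```

```text
shift [-1.77 -1.48  1.08] rot [ 0.004  -0.0026 -0.0002] t 12.7 F [3.4 8.3 5.9] grip 0.21 107.1 pos [556.8 -76.  211.1]
-98 [[337. 279.]]
-101 [[346. 284.]]
-104 [[354. 289.]]
```

View pics/p5.png

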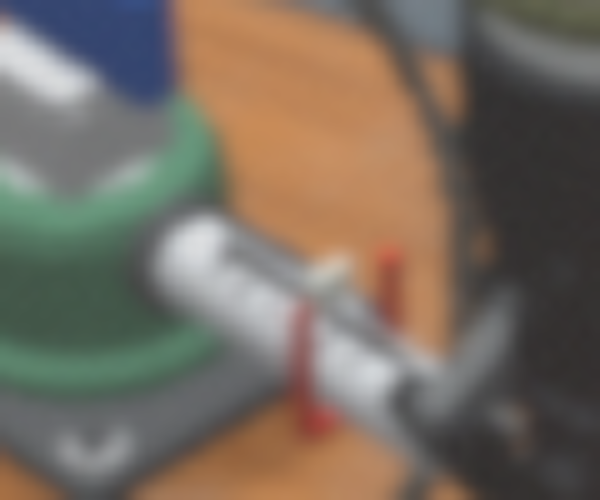

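The pointer top is at about (330,267) and the mark midpoint at (346,278), so the pointer is roughly 6 mm short. The knob slid slightly in the grip, and the spring force agrees with that.

In the tool's units: -6 mm / 750 = -0.008, -4 mm / 750 = -0.0053.

Call:
{"op": "steer_hand", "data": {
  "increments": [
    {"dx":-0.0027},
    {"dx":-0.0053},
    {"dx":-0.008},
    {"dx":-0.008},
    {"dx":-0.008},
    {"dx":-0.008}
  ]
}}

```text
time_s: 13.4
eef_pos: [555.4, -82.0, 211.1]
ee_rot: [0.001, 0.786, 0.619, 0.002]
force: [4.3, 8.5, 6.0]
grip_width: 0.21
grip_force: 107.1
```

```bash
python3 d.py 555.0 -77.4 210 -0.236; python3 - <<'E'
from h import *
im=imaging.capture("scene")[:,:,::-1].copy(); cv2.imwrite("pics/scene6.png",im); t=imaging.capture("top")[:,:,::-1].copy(); cv2.imwrite("pics/top6.png",t)
s5=cv2.imread("pics/scene5.png");t5=cv2.imread("pics/top5.png")
f=lambda i:cv2.resize(i[200:230,285:315],(390,295),interpolation=cv2.INTER_CUBIC) 
g=lambda i:cv2.resize(i[205:240,300:345],(390,295),interpolation=cv2.INTER_CUBIC) 
cv2.imwrite("pics/p6.png",np.vstack([np.hstack([f(s5),f(im)]),np.hstack([g(cv2.imread("pics/top0.png")),g(t)])]))
# red cheek centroids, mark shift check
for n,b,a in(("scene","pics/scene0.png",im),):
  for i in(cv2.imread(b),a):
    h=cv2.cvtColor(i,cv2.COLOR_BGR2HSV); m=(cv2.inRange(h,(0,130,60),(4,255,255))|cv2.inRange(h,(172,110,60),(180,255,255)))[205:240,288:310]
    k,l,st,c=cv2.connectedComponentsWithStats(m); print([(st[j].tolist(),c[j].round(2).tolist()) for j in range(1,k) if st[j][4]>4])
E
```

```text
shift [ 4.39 -1.49  1.07] rot [ 0.004  -0.0026 -0.0004] t 13.4 F [4.3 8.5 6. ] grip 0.21 107.1 pos [555.4 -82.  211.1]
[]
[([7, 25, 3, 3, 5], [7.8, 26.2])]
```

View pics/p6.png

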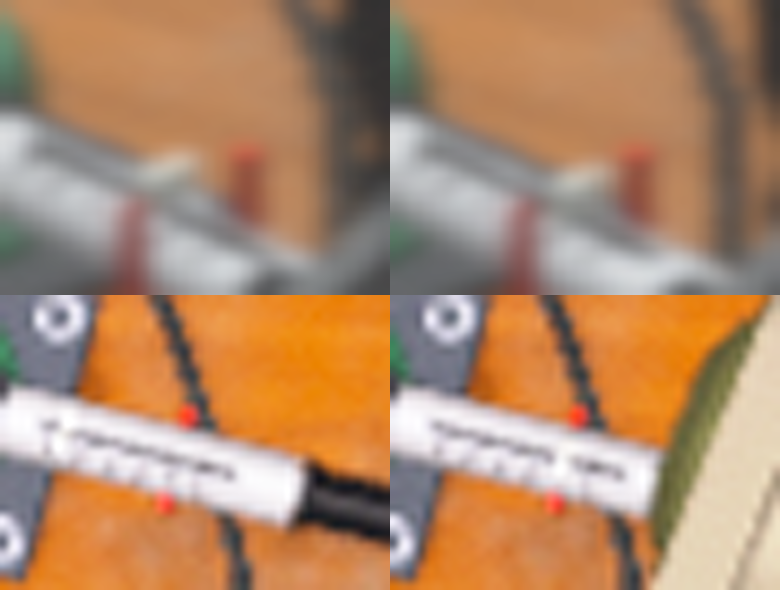

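In the top view the pointer, a white gap in the slot at (564,462), stands between the cheeks, whose midpoint is (566,458). The scene view agrees: pointer (585,180), mark midpoint (580,178). I'll check this numerically before handing in.

```bash
python3 - <<'E'
from h import *
from scipy.ndimage import map_coordinates as mc
u=[600.8,115.3,0,1.3346]; xs=np.arange(-60,-131,-2.)*1
xs=np.arange(-130,-55,2.)
for f in("top0","top6"):
    i=cv2.imread(f"pics/{f}.png").astype(float); row=[]
    for y in(0,16,-16):
        v=0
        for d in(-1,0,1):
            q=proj("top",tf(u,np.c_[xs,y+d+0*xs,81+0*xs])); B,G,Rr=[mc(i[:,:,k],[q[:,1],q[:,0]],order=1) for k in range(3)]
            v=v+((G if y==0 else Rr-G)/3)
        row.append(v.round().astype(int))
    print(f); print(np.c_[xs,np.array(row).T].astype(int).tolist())
E
```

```text
top0
[[-130, 250, 79, 100], [-128, 250, 68, 100], [-126, 250, 40, 100], [-124, 248, 23, 100], [-122, 237, 15, 100], [-120, 211, 37, 97], [-118, 184, 58, 96], [-116, 195, 68, 96], [-114, 185, 69, 96], [-112, 168, 69, 87], [-110, 153, 70, 59], [-108, 172, 76, 33], [-106, 189, 84, 15], [-104, 194, 112, 71], [-102, 182, 140, 134], [-100, 173, 138, 162], [-98, 170, 112, 127], [-96, 182, 97, 99], [-94, 189, 92, 86], [-92, 184, 95, 86], [-90, 181, 98, 87], [-88, 174, 100, 88], [-86, 177, 98, 89], [-84, 189, 96, 90], [-82, 192, 95, 92], [-80, 188, 94, 96], [-78, 182, 94, 100], [-76, 171, 95, 101], [-74, 174, 94, 100], [-72, 186, 93, 95], [-70, 192, 89, 94], [-68, 200, 81, 88], [-66, 218, 69, 72], [-64, 235, 25, 32], [-62, 218, -1, 4], [-60, 197, -3, -2], [-58, 199, -1, -2], [-56, 226, -1, -1]]
top6
[[-130, 171, 71, 70], [-128, 221, 68, 98], [-126, 246, 39, 100], [-124, 246, 20, 100], [-122, 234, 13, 100], [-120, 208, 36, 100], [-118, 181, 56, 97], [-116, 189, 65, 95], [-114, 181, 68, 94], [-112, 167, 67, 84], [-110, 148, 70, 57], [-108, 167, 75, 31], [-106, 183, 80, 14], [-104, 193, 109, 70], [-102, 221, 139, 133], [-100, 235, 138, 161], [-98, 230, 112, 123], [-96, 187, 98, 97], [-94, 184, 95, 89], [-92, 180, 96, 89], [-90, 180, 98, 88], [-88, 171, 100, 89], [-86, 172, 98, 90], [-84, 182, 97, 91], [-82, 188, 96, 93], [-80, 186, 96, 98], [-78, 179, 96, 101], [-76, 165, 95, 100], [-74, 169, 92, 97], [-72, 182, 89, 94], [-70, 185, 87, 90], [-68, 184, 81, 85], [-66, 180, 68, 72], [-64, 176, 26, 32], [-62, 185, 1, 4], [-60, 187, 0, -1], [-58, 193, -3, -1], [-56, 221, -3, -2]]
```

The pointer reads -99.9 and the mark -100.6, a difference of about 0.7 mm. The mark itself hasn't moved. I'll hold here and hand in.

In the tool's units: -0.5 mm / 750 = -0.0007.

Call:
{"op": "steer_hand", "data": {
  "increments": [
    {"dx":-0.0007},
    {"dx":-0.0007},
    {"dx":-0.0007},
    {"dx":-0.0007},
    {"dx":-0.0007},
    {"dx":-0.0007},
    {"dx":-0.0007},
    {"dx":-0.0007}
  ]
}}

```text
time_s: 14.3
eef_pos: [555.3, -82.5, 211.1]
ee_rot: [0.001, 0.786, 0.619, 0.002]
force: [4.0, 8.9, 5.8]
grip_width: 0.209
grip_force: 107.2
```

```bash
python3 -c "
from rig import ctrl, imaging, order
print(order.finish_job())"
```

```text
the job is handed in; nothing more can be done
None
```

The job is handed in at 14.3 s, with no verdict returned: the tee handle is seated on the shaft and released, and the gripper is holding the knob with the pointer about 0.7 mm or less from the unmoved red mark; on the way a repeated command pulled the rod to its end stop (92 N read at the wrist, limit 120 N) and I backed it off.

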